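# Set the inspection light to its third click

## Robot

A 6-joint arm with a two-finger parallel gripper is mounted at the origin on the work surface. World frame = base frame: x ahead of the robot, y to its left, z up, the work surface at z = 0. Lengths are in m, angles in rad, forces in N, time in s.
With the tool pointing down it reaches from about 0.4 to 0.825 m from the base axis. Payload 7 kg.
Tool frame: the origin (TCP) lies on the centre line of the jaws, within the pads' length; the fingertips stand 22 mm ahead of it and the grasp point (between the pads) lies 3 mm ahead of it; z points along the fingers, y is the line along which they close (so a half turn about z gives the same grasp; the last joint's range is limited). The gripper opens to 88 mm and grips with 3 to 60 N. Pads are 19 mm wide; open, the fingers measure 130 mm over their backs; the gripper's body (78 mm by 193 mm) begins 47 mm behind the grasp point.
Start: joints at [-1.002, 0.359, 0.012, 0, -1.224, -0.288], TCP at [0.187, -0.649, 0.214] pointing down, gripper open.
Joint ranges: [-3.07, 3.07], [-1.43, 2.12], [-1.02, 1.25], [-3.03, 1.67], [-3.05, -0], [-3.03, 3.03]. Speed limits (rad/s): [2.39, 2.39, 3.01, 3.14, 3.14, 3.14].

## Interface

Orientations are given as [roll, pitch, yaw] about the fixed x, y, z axes, in that order (R = Rz(yaw) Ry(pitch) Rx(roll)).
In Python, from station import monitor, viewer, order gives the robot as it stands. The module is installed in compiled form; this text tells all that it offers.
- The arm moves only by the tool servo_tool, never from a script. Its argument "targets" is a list of rows, each an object with "angular": the turn, a rotation vector about the tool's x, y, z in degrees, a list of three; "xyz": the shift along the tool's x, y, z in cm, a list of three; "claw": the finger opening in cm, from 0 to 8.76. A call has 1 to 20 rows; each row shifts and turns the commanded pose from where the row before left it, along the tool's axes as they then stand; what a row does not reach is not made up. A row lasts 1/10 s, in which the tool goes at most 50 mm and 8.59 degrees, less where a joint would pass 70% of its speed; a pose out of reach is approached as far as the arm can. A call is refused whole if a number of a shift passes 5 or a number of a turn 8.59, either way. A call with a gripper value outside its range is refused whole. The fingers move at their own pace and stop on an object; "force" is the grip in N (left out, the last holds). Time passes only in rows, so rows that do not move let the fingers close. It gives the time, the measured TCP pose, the force, the opening and the grip force at its end, in the units of the state.
- monitor.get_state(): the state, without advancing time (a new reading comes with each control period).
- viewer.grab_frame(name): name is "scene" or "top"; returns a dict with "color" (400x640x3 uint8, blue, green, red), "fovy" (degrees; the focal length in pixels is half the picture's height over the tangent of half this angle, whatever the lens; pixels are square), "cx", "cy" (the principal point, pixels), "R" (3x3) and "t" (3): a world point X has camera coordinates R X + t. Camera axes: x right, y down, z forward; pixel columns grow to the right and rows downward; lengths in m; the calibration is good to about 2 mm. A picture is of the moment at which its call begins. There is no depth.
- order.job_done(): hands the job in; it is judged then, once.
The state is a dict: "t": time; "q": joint angles; "qd": joint speeds; "joint_efforts": joint torques, N m; "eef_pos": TCP position; "ee_rot": TCP orientation; "force": force on the tool from outside, world axes, zero at the start; "moment": the same for the moment, N m; "width": finger opening in m; "gripper_force": force on a finger pad.
Only numpy, scipy, OpenCV 4.12 (cv2) and the standard library are available. Lean on these libraries where they do the work, as an engineer would, in place of code of your own. Each camera call takes 0.05 s, during which the arm holds its last target. There are 200 camera calls.

## Task

Nobody knows where the inspection light was left, so push the black lever on the light controller all the way back to its dim stop, the end with the shortest tick mark, then push it towards the bright end, counting by feel, and stop at the third click without ever running on towards the fourth. Then press the round button on the controller to store the setting, let it come up again and move clear. Push the sides of the lever only: do not pinch it, do not pick anything up, and leave everything else on the bench where it stands.

Things in the scene. Friction and masses are not known exactly. Their poses are not given: they have to be found in the camera images.
- console: Light controller: low white case, aluminium top, 130 x 270 mm (x, y), 50 mm high, fixed to the bench. Origin: centre of its underside, z up; x points away from the robot; y runs along the lever's slot, dim to bright. The slot lies at x = 0, y = -89 to +3 mm; six black ticks on its -x side grow longer towards bright. Lever centre at y = -78 mm + its travel. Round button at x = -5, y = +85 mm.
- lever (a joint): Lever travel in m: 0 at the dim stop, growing along console +y to 0.070 at the bright stop. Rests at 0, clicks at 14, 28, 42 (the third), 56, 70 mm, crests half-way. Leaving a rest takes 8 to 13 N, less nearer the crest; 1 to 2 mm past it the lever snaps ahead of the finger into the next rest and the push falls to nothing. The stops are firm. Starts at the first or second click.
- lever_top (a point): Centre of the top face of the lever's knob, 90 mm above the bench. The knob is an upright black block 24 mm (console x) by 16 mm (console y, the push direction), from 56 to 90 mm above the bench.
- knob_dim: The half of the knob on the dim (-y) side, whose outer face is pushed to go brighter. Its origin is the point where the lever passes the top plate, under the knob's centre, 50 mm above the bench.
- knob_bright: The half of the knob on the bright (+y) side, whose outer face is pushed to go dimmer. Same origin.
- store (a joint): How far the round button is pressed, in m: 0 up, 0.006 fully down, which takes about 5 N. It springs back.
- store_top (a point): Centre of the top face of the round black button (26 mm across) in its dark steel collar on the console's top.
- board: Loose small circuit board, 75 x 55 x 14 mm, on the bench near the console's robot side. Origin: centre of its underside.
- lens_ring: Loose dark metal ring, 38 mm across, 10 mm high, lying on the console's top beyond the slot. Origin: centre of its underside.
- flux: Loose amber bottle, 40 mm across, 85 mm high, standing beyond the console. Origin: centre of its underside.
- jar: Loose clear jar with a steel cap, 52 mm across, 50 mm high, standing beyond the console. Origin: centre of its underside.
- tape: Loose amber roll of tape, 90 mm across, 18 mm high, lying to the left. Origin: centre of its underside.
- brush: Loose small brush lying on the bench to the right. Origin: underside, near its middle.
- cup: Loose aluminium cup, 60 mm across, 45 mm high, standing to the right. Origin: centre of its underside.

How it is judged:
On the way, in this order (a step that is already met when the one before it is completed fails the run):
1. the lever is fully back at its dim stop (value of joint lever below 0.003 m), for 0.1 s.
2. the lever rests in the third click (value of joint lever between 0.039 and 0.045 m), for 0.3 s.
3. the round button is pressed with the lever at the third click (all of step 2 and value of joint store above 0.004 m), for 0.1 s.
At the end, for the whole second after the job is handed in: The lever rests in the third click (42 mm from the dim stop, within 3 mm) and the button is up again (within 2 mm) (all of step 2 and velocity of joint lever between -0.01 and 0.01 m/s and value of joint store below 0.002 m); the robot touches nothing.
It fails at once if the lever runs on past the third click, towards the fourth (beyond 49 mm) (value of joint lever above 0.049 m).
It fails at once if the lever is pinched: the fingers bear with over 2 N on both halves of its knob at once (contact force between the fingers and knob_dim above 2 N and contact force between the fingers and knob_bright above 2 N).
It fails at once if a loose thing is lifted or shifted by more than 15 mm (distance of any of board, lens_ring, flux, jar, tape, brush, cup from where it was at the start of the episode above 0.015 m).
It also fails if it takes over 69 s, if anything falls off the work surface, if the arm or the gripper's body presses on something with over 40 N, if the wrist force passes 120 N, or if a joint passes its speed limit or range.

## Working session

There is one attempt and no reset: what is moved stays moved. The work goes in short steps, Python scripts to look and compute and a tool call to move; the robot and the scene stay as the last step left them, time stands still between calls to the robot, and variables do not carry over. Pictures are saved under pics/ and viewed, at most 10 in all, crops included, and the job is handed in when it is done.

Besides the shell and the picture viewer there is one more tool, called as name(argument=value, ...), one argument or row to a line, values as JSON. servo_tool: Moves the arm, as the interface text tells. Its arguments: {"type":"object","properties":{"targets":{"type":"array"},"force":{"type":"number"}},"required":["targets"]}

```bash
mkdir -p pics; cat > h.py <<'E'
import numpy as np, cv2
from station import monitor, viewer, order
def K(f):
    h=f["color"].shape[0]; return h/2/np.tan(np.radians(f["fovy"])/2)
def ray(f,u,v,z):
    d=np.array(f["R"]).T@np.array([(u-f["cx"])/K(f),(v-f["cy"])/K(f),1]); c=-np.array(f["R"]).T@np.array(f["t"])
    return c+d*(z-c[2])/d[2]
def proj(f,X):
    p=np.array(f["R"])@np.array(X)+np.array(f["t"]); return p[:2]/p[2]*K(f)+[f["cx"],f["cy"]]
E
python3 - <<'E'
from h import *
import pickle
fs={n:viewer.grab_frame(n) for n in("scene","top")}
pickle.dump(fs,open("f0.pkl","wb"))
for n,f in fs.items():
    cv2.imwrite(f"pics/{n}0.png",f["color"]); print(n,f["fovy"],-np.array(f["R"]).T@np.array(f["t"]),np.round(f["R"],3).tolist())
s=monitor.get_state();print({k:np.round(v,4).tolist() for k,v in s.items()})
E
```

```text
scene 55.684928327829304 [ 0.99839921 -0.34396705  0.66764625] [[0.638, 0.77, 0.019], [0.577, -0.462, -0.673], [-0.51, 0.441, -0.739]]
top 56.22712564078967 [0.44333435 0.03195175 1.10241857] [[0.01, -1.0, -0.003], [-0.99, -0.01, -0.139], [0.139, 0.005, -0.99]]
{'t': 0.1, 'q': [-1.0019, 0.3593, 0.0112, -0.0003, -1.2241, -0.2881], 'qd': [-0.0004, -0.0004, 0.0018, 0.0011, -0.0005, -0.0007], 'joint_efforts': [-0.0018, -58.4162, 29.375, 7.0155, 0.0102, -0.0], 'eef_pos': [0.1869, -0.6481, 0.213], 'ee_rot': [3.1401, -0.0001, -2.8609], 'force': [-0.2599, 0.1352, -0.3994], 'moment': [-0.0028, 0.0246, 0.0025], 'gripper_force': 0.0, 'width': 0.0873}
```

View pics/top0.png

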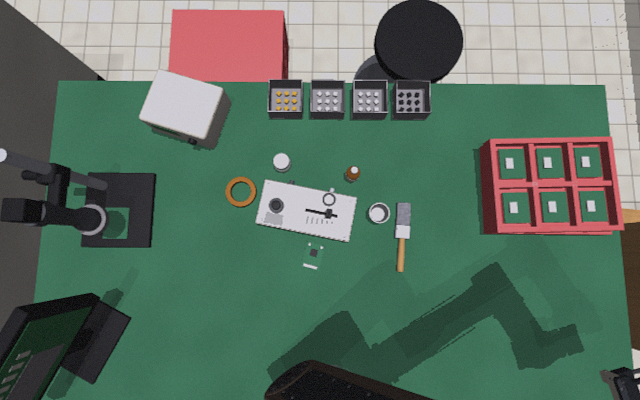

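View pics/scene0.png

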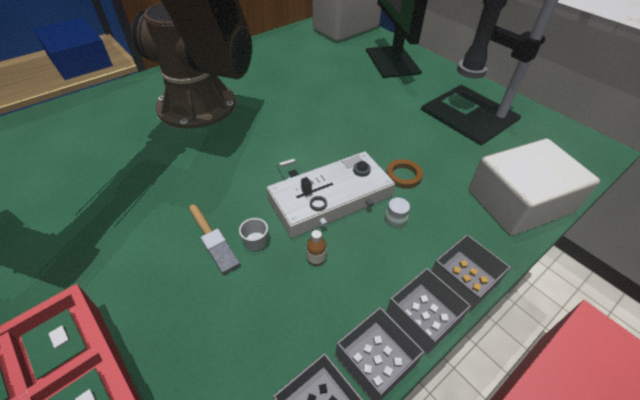

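The top view shows the console at about (306,210), with the lever at (328,213), the button at (276,206) and the lens ring at (329,199). The scene view shows the same layout: lever (306,186), button (362,169).

```bash
python3 - <<'E'
from h import *
import pickle
fs=pickle.load(open("f0.pkl","rb"))
a=cv2.resize(fs["top"]["color"][170:250,240:370],None,fx=6,fy=6,interpolation=cv2.INTER_CUBIC)[:,:780]
cv2.imwrite("pics/topc.png",a)
b=cv2.resize(fs["scene"]["color"][145:240,260:400],None,fx=5.5,fy=5.5,interpolation=cv2.INTER_CUBIC)
cv2.imwrite("pics/scc.png",b)
E
```

```text
(no output)
```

View pics/topc.png

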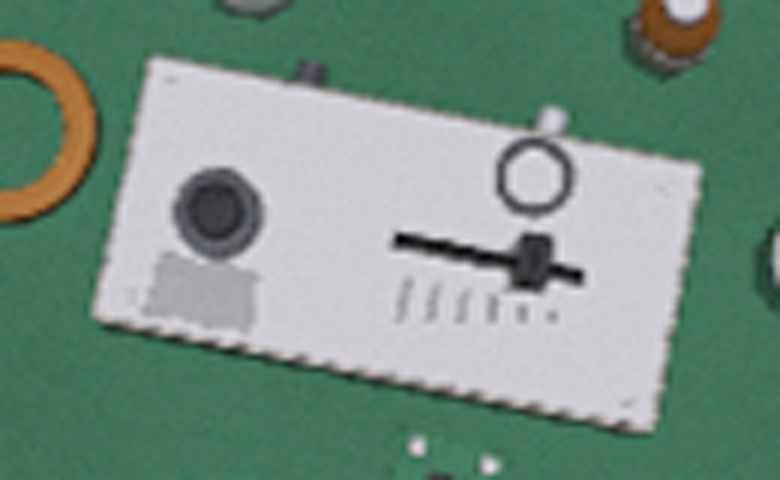

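View pics/scc.png

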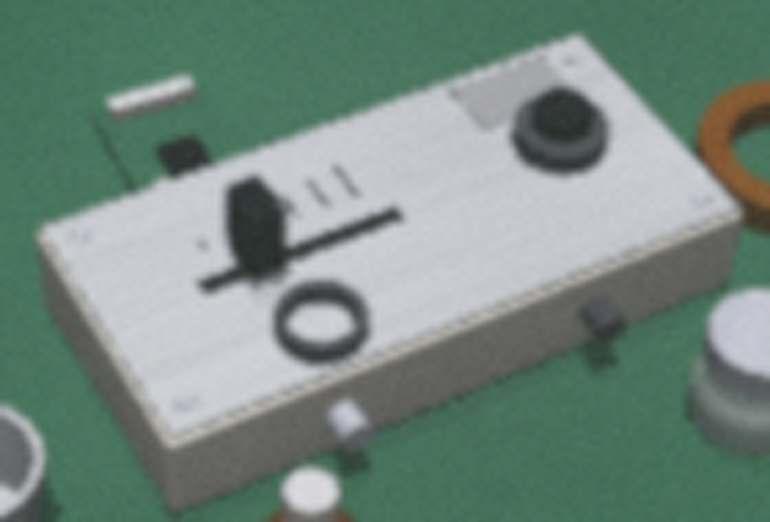

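The top crop shows the plate corners at (152,57), (702,165), (655,432) and (95,318), the button at (218,210) and the slot from (395,239) to (582,277). The knob top is near (532,255) and the ring at (536,177). In the scene crop, the corners are (582,37), (742,213), (170,445) and (40,232), with the slot from (203,287) to (398,213).

```bash
python3 - <<'E'
from h import *
import pickle
from scipy.optimize import least_squares
fs=pickle.load(open("f0.pkl","rb"))
T=lambda p:((p[0]+.5)/6-.5+240,(p[1]+.5)/6-.5+170)
S=lambda p:((p[0]+.5)/5.5-.5+260,(p[1]+.5)/5.5-.5+145)
# local pts: (x,y,z)
A=[((.065,.135,.05),(152,57)),((.065,-.135,.05),(702,165)),((-.065,-.135,.05),(655,432)),((-.065,.135,.05),(95,318)),((0,.003,.05),(395,239)),((0,-.089,.05),(582,277))]
B=[((-.065,.135,.05),(582,37)),((.065,.135,.05),(742,213)),((.065,-.135,.05),(170,445)),((-.065,-.135,.05),(40,232)),((0,-.089,.05),(203,287)),((0,.003,.05),(398,213))]
for nm,L in(("top",[("top",T,A)]),("scene",[("scene",S,B)]),("both",[("top",T,A),("scene",S,B)])):
    def w(p,l):
        c,s=np.cos(p[2]),np.sin(p[2]); return [p[0]+c*l[0]-s*l[1],p[1]+s*l[0]+c*l[1],l[2]]
    r=least_squares(lambda p:np.concatenate([proj(fs[n],w(p,l))-f(q) for n,f,M in L for l,q in M]),[.5,0,0])
    print(nm,r.x.round(4),"rms px",np.sqrt(np.mean(r.fun**2)).round(2))
p=r.x;c,s=np.cos(p[2]),np.sin(p[2])
loc=lambda X:np.round(np.array([[c,s],[-s,c]])@(X[:2]-p[:2])*1000,1)
f=fs["top"]
print("button",loc(ray(f,*T((218,210)),.055)),"ring",loc(ray(f,*T((536,177)),.06)),"knob",loc(ray(f,*T((535,250)),.09)))
print("knob scene",loc(ray(fs["scene"],*S((246,186)),.09)))
for y in(-.078+.014,-.078+.028,-.03):print(y,np.round(w(p,(0,y,.09)),4))
print("btn",np.round(w(p,(-.005,.085,.06)),4))
E
```

```text
top [ 0.5517  0.067  -0.1865] rms px 0.5
scene [ 0.5528  0.0684 -0.192 ] rms px 0.89
both [ 0.5524  0.0678 -0.1894] rms px 0.77
button [-3.5 85.4] ring [ 40.7 -58. ] knob [  3.9 -63.9]
knob scene [ -9.1 -63.1]
-0.064 [0.5403 0.005  0.09  ]
-0.05 [0.543  0.0187 0.09  ]
-0.03 [0.5467 0.0384 0.09  ]
btn [0.5635 0.1522 0.06  ]
```

servo_tool(
  targets=[
    {"angular": [0,0,6.73],"xyz": [0,0,0],"claw": 8.76},
    {"angular": [0,0,6.73],"xyz": [0,0,0],"claw": 8.76},
    {"angular": [0,0,6.73],"xyz": [0,0,0],"claw": 8.76},
    {"angular": [0,0,6.73],"xyz": [0,0,0],"claw": 8.76},
    {"angular": [0,0,0],"xyz": [-0.7,2.2,0],"claw": 8.76},
    {"angular": [0,0,0],"xyz": [-1.4,4.4,0],"claw": 8.76},
    {"angular": [0,0,0],"xyz": [-1.4,4.4,0],"claw": 8.76},
    {"angular": [0,0,0],"xyz": [-1.4,4.4,0],"claw": 8.76},
    {"angular": [0,0,0],"xyz": [-1.4,4.4,0],"claw": 8.76},
    {"angular": [0,0,0],"xyz": [-1.4,4.4,0],"claw": 8.76},
    {"angular": [0,0,0],"xyz": [-1.4,4.4,0],"claw": 8.76},
    {"angular": [0,0,0],"xyz": [-1.4,4.4,0],"claw": 8.76},
    {"angular": [0,0,0],"xyz": [-1.4,4.4,0],"claw": 8.76},
    {"angular": [0,0,0],"xyz": [-1.4,4.4,0],"claw": 8.76},
    {"angular": [0,0,0],"xyz": [-1.4,4.4,0],"claw": 8.76},
    {"angular": [0,0,0],"xyz": [-1.4,4.4,0],"claw": 8.76},
    {"angular": [0,0,0],"xyz": [-1.4,4.4,0],"claw": 8.76},
    {"angular": [0,0,0],"xyz": [-1.4,4.4,0],"claw": 8.76},
    {"angular": [0,0,0],"xyz": [-1.4,4.4,0],"claw": 8.76},
    {"angular": [0,0,0],"xyz": [-1.4,4.4,0],"claw": 8.76},
  ],
  force=60,
)

```text
t: 2.1
eef_pos: [0.5287, -0.0175, 0.2138]
ee_rot: [3.142, -0.0, 2.953]
force: [0.5, -1.4, 0.9]
width: 0.0871
gripper_force: 0.0
```

servo_tool(
  targets=[
    {"angular": [0,0,0],"xyz": [0,0,0],"claw": 8.76},
    {"angular": [0,0,0],"xyz": [0,0,0],"claw": 8.76},
    {"angular": [0,0,0],"xyz": [0,0,0],"claw": 8.76},
  ],
)

```text
t: 2.4
eef_pos: [0.5277, -0.0199, 0.2136]
ee_rot: [-3.141, -0.001, 2.952]
force: [-0.6, -0.4, 0.0]
width: 0.0874
gripper_force: 0.0
```

```bash
cat >> h.py <<'E'
P=np.array([.5524,.0678,-.1894])
def loc(X):
    c,s=np.cos(P[2]),np.sin(P[2]); return np.r_[np.array([[c,s],[-s,c]])@(np.array(X)[:2]-P[:2]),X[2]]*1000
def st():
    s=monitor.get_state(); f=loc(np.r_[P[:2]+np.array(s["force"][:2])/1000,0])
    print("t",s["t"],"loc",loc(s["eef_pos"]).round(1),"F",f[:2].round(1),round(s["force"][2],1),"yaw",round(s["ee_rot"][2],3),"w",round(s["width"],4))
E
python3 - <<'E'
from h import *
st()
for n in("scene","top"):
    f=viewer.grab_frame(n); cv2.imwrite(f"pics/{n}1.png",f["color"])
a=cv2.imread("pics/scene1.png")[60:260,200:440]; cv2.imwrite("pics/s1c.png",cv2.resize(a,None,fx=3,fy=3))
E
```

```text
t 2.4 loc [ -7.7 -90.8 213.6] F [-0.5 -0.5] 0.0 yaw 2.952 w 0.0874
```

View pics/s1c.png

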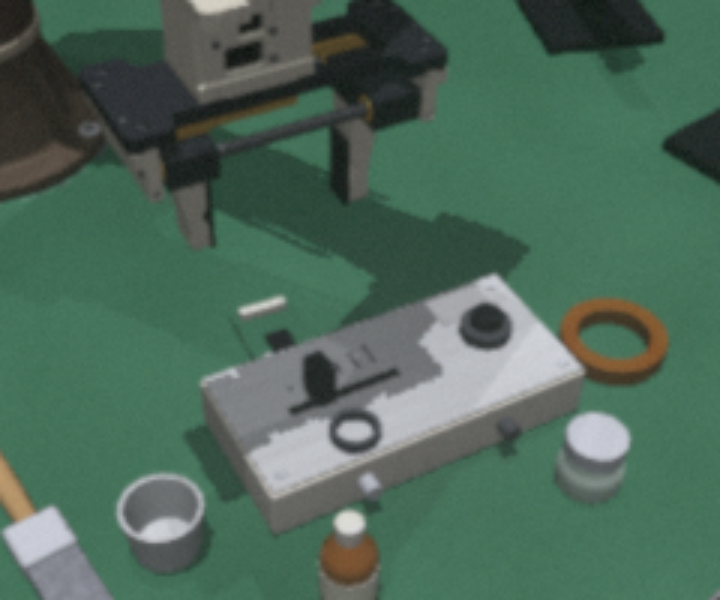

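The gripper straddles the lever line: the fingers are at about (195,245) and (350,200) in the crop, and the lever knob at (320,377). Nothing has been disturbed. I'll centre over the knob and descend.

servo_tool(
  targets=[
    {"angular": [0,0,0],"xyz": [-0.25,1.3,0],"claw": 8.76},
    {"angular": [0,0,0],"xyz": [-0.25,1.3,0],"claw": 8.76},
    {"angular": [0,0,0],"xyz": [0,0,2],"claw": 8.76},
    {"angular": [0,0,0],"xyz": [0,0,3],"claw": 8.76},
    {"angular": [0,0,0],"xyz": [0,0,3],"claw": 8.76},
    {"angular": [0,0,0],"xyz": [0,0,2],"claw": 8.76},
    {"angular": [0,0,0],"xyz": [0,0,1.5],"claw": 8.76},
    {"angular": [0,0,0],"xyz": [0,0,1],"claw": 8.76},
    {"angular": [0,0,0],"xyz": [0,0,0.3],"claw": 8.76},
    {"angular": [0,0,0],"xyz": [0,0,0],"claw": 8.76},
    {"angular": [0,0,0],"xyz": [0,0,0],"claw": 8.76},
  ],
)

```text
t: 3.6
eef_pos: [0.5388, 0.0054, 0.0866]
ee_rot: [3.141, 0.001, 2.953]
force: [0.5, -0.1, -0.0]
width: 0.0877
gripper_force: 0.0
```

```bash
python3 -c "
from h import *
st()"
```

```text
t 3.6 loc [ -1.6 -63.9  86.6] F [0.5 0. ] -0.0 yaw 2.953 w 0.0877
```

servo_tool(
  targets=[
    {"angular": [0,0,0],"xyz": [0,-1.1,0],"claw": 8.76},
    {"angular": [0,0,0],"xyz": [0,-1.1,0],"claw": 8.76},
    {"angular": [0,0,0],"xyz": [0,-0.8,0],"claw": 8.76},
    {"angular": [0,0,0],"xyz": [0,-0.3,0],"claw": 8.76},
    {"angular": [0,0,0],"xyz": [0,-0.1,0],"claw": 8.76},
    {"angular": [0,0,0],"xyz": [0,-0.1,0],"claw": 8.76},
    {"angular": [0,0,0],"xyz": [0,-0.1,0],"claw": 8.76},
    {"angular": [0,0,0],"xyz": [0,-0.1,0],"claw": 8.76},
    {"angular": [0,0,0],"xyz": [0,-0.1,0],"claw": 8.76},
    {"angular": [0,0,0],"xyz": [0,-0.1,0],"claw": 8.76},
  ],
)

```text
t: 4.6
eef_pos: [0.5308, -0.0331, 0.0858]
ee_rot: [-3.142, -0.0, 2.953]
force: [-0.2, 0.5, -0.9]
width: 0.0874
gripper_force: 0.0
```

```bash
python3 -c "
from h import *
st()"
```

```text
t 4.6 loc [  -2.2 -103.2   85.8] F [-0.3  0.5] -0.9 yaw 2.953 w 0.0874
```

servo_tool(
  targets=[
    {"angular": [0,0,0],"xyz": [0,-0.1,0],"claw": 8.76},
    {"angular": [0,0,0],"xyz": [0,-0.1,0],"claw": 8.76},
    {"angular": [0,0,0],"xyz": [0,0,0],"claw": 8.76},
  ],
)

```text
t: 4.9
eef_pos: [0.5304, -0.0353, 0.0858]
ee_rot: [-3.142, -0.0, 2.952]
force: [0.6, -0.5, -1.0]
width: 0.0877
gripper_force: 0.0
```

servo_tool(
  targets=[
    {"angular": [0,0,0],"xyz": [0,-0.1,0],"claw": 8.76},
    {"angular": [0,0,0],"xyz": [0,-0.1,0],"claw": 8.76},
    {"angular": [0,0,0],"xyz": [0,0,0],"claw": 8.76},
  ],
)

```text
t: 5.2
eef_pos: [0.53, -0.0372, 0.0859]
ee_rot: [-3.142, -0.0, 2.952]
force: [-0.4, 1.4, 0.3]
width: 0.0876
gripper_force: 0.0
```

```bash
python3 - <<'E'
from h import *
st()
f=viewer.grab_frame("scene"); cv2.imwrite("pics/s2c.png",cv2.resize(f["color"][130:240,240:400],None,fx=4.5,fy=4.5,interpolation=cv2.INTER_CUBIC))
E
```

```text
t 5.2 loc [  -2.2 -107.4   85.9] F [-0.7  1.3] 0.3 yaw 2.952 w 0.0876
```

View pics/s2c.png

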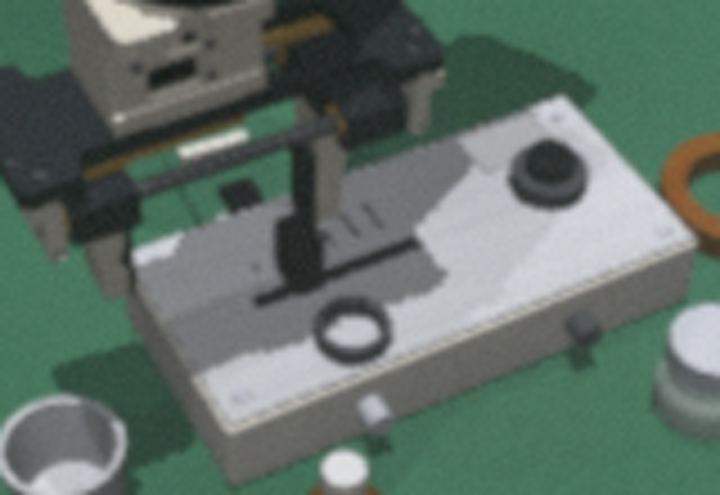

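The bright-side finger stands right at the knob (about (315,240)), with the lever base near (305,285). I'll keep creeping and watch the force.

servo_tool(
  targets=[
    {"angular": [0,0,0],"xyz": [0,-0.1,0],"claw": 8.76},
    {"angular": [0,0,0],"xyz": [0,0,0],"claw": 8.76},
  ],
)

```text
t: 5.45
eef_pos: [0.5298, -0.0382, 0.0858]
ee_rot: [-3.142, -0.0, 2.953]
force: [0.0, -0.3, 1.0]
width: 0.0878
gripper_force: 0.0
```

servo_tool(
  targets=[
    {"angular": [0,0,0],"xyz": [0,-0.1,0],"claw": 8.76},
    {"angular": [0,0,0],"xyz": [0,0,0],"claw": 8.76},
  ],
)

```text
t: 5.65
eef_pos: [0.5296, -0.0392, 0.0858]
ee_rot: [-3.142, -0.0, 2.952]
force: [-0.6, 0.7, 0.1]
width: 0.0875
gripper_force: 0.0
```

servo_tool(
  targets=[
    {"angular": [0,0,0],"xyz": [0,-0.1,0],"claw": 8.76},
    {"angular": [0,0,0],"xyz": [0,0,0],"claw": 8.76},
  ],
)

```text
t: 5.85
eef_pos: [0.5294, -0.0402, 0.0859]
ee_rot: [-3.142, -0.0, 2.953]
force: [-0.7, -0.1, -0.1]
width: 0.0873
gripper_force: 0.0
```

servo_tool(
  targets=[
    {"angular": [0,0,0],"xyz": [0,-0.1,0],"claw": 8.76},
    {"angular": [0,0,0],"xyz": [0,0,0],"claw": 8.76},
  ],
)

```text
t: 6.05
eef_pos: [0.5293, -0.0411, 0.0859]
ee_rot: [3.142, -0.0, 2.952]
force: [-0.8, -0.1, 0.0]
width: 0.0877
gripper_force: 0.0
```

servo_tool(
  targets=[
    {"angular": [0,0,0],"xyz": [0,-0.1,0],"claw": 8.76},
    {"angular": [0,0,0],"xyz": [0,0,0],"claw": 8.76},
  ],
)

```text
t: 6.25
eef_pos: [0.5291, -0.0421, 0.0859]
ee_rot: [3.142, -0.0, 2.952]
force: [0.5, -0.1, 0.2]
width: 0.0877
gripper_force: 0.0
```

servo_tool(
  targets=[
    {"angular": [0,0,0],"xyz": [0,-0.1,0],"claw": 8.76},
    {"angular": [0,0,0],"xyz": [0,0,0],"claw": 8.76},
  ],
)

```text
t: 6.45
eef_pos: [0.5289, -0.0431, 0.0858]
ee_rot: [-3.142, -0.0, 2.953]
force: [0.4, 0.2, -0.3]
width: 0.0874
gripper_force: 0.0
```

```bash
python3 - <<'E'
from h import *
st()
f=viewer.grab_frame("scene"); g=viewer.grab_frame("top")
a=cv2.resize(f["color"][165:225,260:360],None,fx=7,fy=7,interpolation=cv2.INTER_CUBIC)
k=viewer.grab_frame("scene")
# overlay expected knob-base positions at rests 0..5 on the slot line
for i in range(6):
    y=-.078+.014*i; c,s=np.cos(P[2]),np.sin(P[2])
    u=proj(f,[P[0]-s*y,P[1]+c*y,.05]); q=((u-[260,165]+.5)*7).astype(int); cv2.circle(a,tuple(q.tolist()),3,(0,0,255),-1)
cv2.imwrite("pics/s3c.png",a)
E
```

```text
t 6.45 loc [  -2.2 -113.3   85.8] F [0.4 0.3] -0.3 yaw 2.953 w 0.0874
```

View pics/s3c.png

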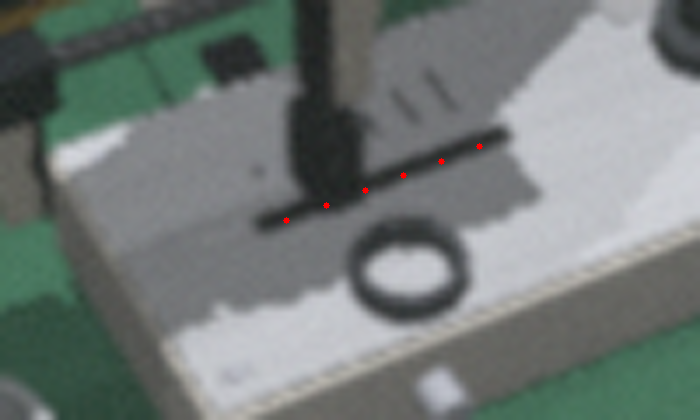

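The lever is still at the first click (base at about (330,195)), yet the pad at (318,60) looks level with it and there is no force. I'll draw the expected edges to compare.

```bash
python3 - <<'E'
from h import *
c,s=np.cos(P[2]),np.sin(P[2])
W=lambda x,y,z:[P[0]+(c*x-s*y)/1000,P[1]+(s*x+c*y)/1000,z/1000]
out=[]
for n,(r0,r1,c0,c1) in {"scene":(135,225,240,340),"top":(150,250,280,400)}.items():
    f=viewer.grab_frame(n); k=400/(c1-c0)
    a=cv2.resize(f["color"][r0:r1,c0:c1],None,fx=k,fy=k,interpolation=cv2.INTER_CUBIC)
    def poly(pts,col):
        q=np.array([(proj(f,W(*p))-[c0,r0]+.5)*k for p in pts]).astype(np.int32); cv2.polylines(a,[q],True,col,1)
    poly([(-12,-72,90),(12,-72,90),(12,-56,90),(-12,-56,90)],(0,0,255))
    poly([(12,-72,56),(12,-56,56),(12,-56,90),(12,-72,90)],(0,0,255))
    t=monitor.get_state(); L=loc(t["eef_pos"])
    for sg in(1,-1):
        y=L[1]+sg*t["width"]*500
        poly([(L[0]-9.5,y,L[2]-22),(L[0]+9.5,y,L[2]-22),(L[0]+9.5,y,L[2]+20),(L[0]-9.5,y,L[2]+20)],(0,255,255))
    out.append(a)
h=max(o.shape[0] for o in out)
cv2.imwrite("pics/ov.png",np.hstack([cv2.copyMakeBorder(o,0,h-o.shape[0],0,0,0) for o in out]))
E
```

```text
(no output)
```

View pics/ov.png

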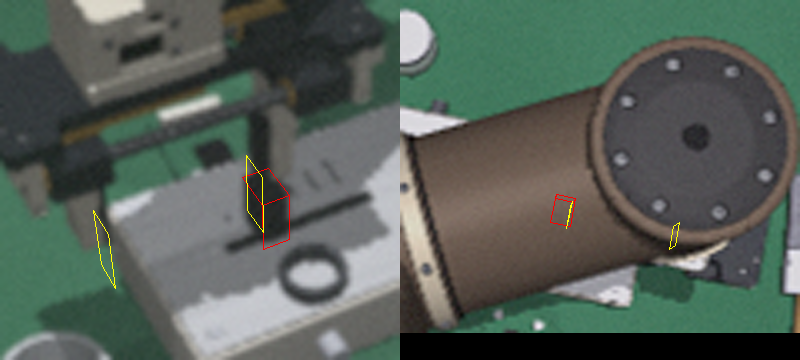

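The overlay shows the real fingers about 10 px off the predicted outlines. They are either roughly 30 mm higher or roughly 30 mm nearer the robot than assumed. I'll move back to straddle the knob and probe downward gently to tell which.

servo_tool(
  targets=[
    {"angular": [0,0,0],"xyz": [0,1.5,0],"claw": 8.76},
    {"angular": [0,0,0],"xyz": [0,2,0],"claw": 8.76},
    {"angular": [0,0,0],"xyz": [0,1.4,0],"claw": 8.76},
    {"angular": [0,0,0],"xyz": [0,0,0.4],"claw": 8.76},
    {"angular": [0,0,0],"xyz": [0,0,0.4],"claw": 8.76},
    {"angular": [0,0,0],"xyz": [0,0,0.2],"claw": 8.76},
    {"angular": [0,0,0],"xyz": [0,0,0],"claw": 8.76},
  ],
)

```text
t: 7.4
eef_pos: [0.5376, 0.0046, 0.0753]
ee_rot: [-3.141, -0.001, 2.952]
force: [0.0, 0.1, -0.3]
width: 0.0879
gripper_force: 0.0
```

servo_tool(
  targets=[
    {"angular": [0,0,0],"xyz": [0,0,0.1],"claw": 8.76},
    {"angular": [0,0,0],"xyz": [0,0,0.1],"claw": 8.76},
    {"angular": [0,0,0],"xyz": [0,0,0],"claw": 8.76},
  ],
)

```text
t: 7.7
eef_pos: [0.5381, 0.0049, 0.0738]
ee_rot: [3.142, -0.0, 2.952]
force: [-0.2, -0.9, 0.7]
width: 0.0877
gripper_force: 0.0
```

servo_tool(
  targets=[
    {"angular": [0,0,0],"xyz": [0,0,0.1],"claw": 8.76},
    {"angular": [0,0,0],"xyz": [0,0,0.1],"claw": 8.76},
    {"angular": [0,0,0],"xyz": [0,0,0],"claw": 8.76},
  ],
)

```text
t: 8.0
eef_pos: [0.538, 0.005, 0.0717]
ee_rot: [-3.141, -0.0, 2.952]
force: [0.8, 0.4, -0.5]
width: 0.0878
gripper_force: 0.0
```

```bash
python3 -c "
from h import *
st()"
```

```text
t 8.0 loc [ -2.3 -64.3  71.7] F [0.7 0.6] -0.5 yaw 2.952 w 0.0878
```

servo_tool(
  targets=[
    {"angular": [0,0,0],"xyz": [0,0,0.1],"claw": 8.76},
    {"angular": [0,0,0],"xyz": [0,0,0.1],"claw": 8.76},
    {"angular": [0,0,0],"xyz": [0,0,0],"claw": 8.76},
  ],
)

```text
t: 8.3
eef_pos: [0.538, 0.0051, 0.0697]
ee_rot: [-3.142, -0.0, 2.953]
force: [-0.3, 0.4, 0.5]
width: 0.0877
gripper_force: 0.0
```

servo_tool(
  targets=[
    {"angular": [0,0,0],"xyz": [0,0,0.1],"claw": 8.76},
    {"angular": [0,0,0],"xyz": [0,0,0.1],"claw": 8.76},
    {"angular": [0,0,0],"xyz": [0,0,0],"claw": 8.76},
  ],
)

```text
t: 8.6
eef_pos: [0.538, 0.0051, 0.0677]
ee_rot: [-3.141, -0.0, 2.952]
force: [-0.3, 0.9, -0.6]
width: 0.0878
gripper_force: 0.0
```

servo_tool(
  targets=[
    {"angular": [0,0,0],"xyz": [0,0,0.1],"claw": 8.76},
    {"angular": [0,0,0],"xyz": [0,0,0.1],"claw": 8.76},
    {"angular": [0,0,0],"xyz": [0,0,0],"claw": 8.76},
  ],
)

```text
t: 8.9
eef_pos: [0.538, 0.0051, 0.0657]
ee_rot: [-3.142, -0.0, 2.953]
force: [1.0, 0.7, 0.1]
width: 0.0879
gripper_force: 0.0
```

```bash
python3 - <<'E'
from h import *
st()
f=viewer.grab_frame("scene")
a=cv2.resize(f["color"][130:230,230:380],None,fx=5,fy=5,interpolation=cv2.INTER_CUBIC)
cv2.imwrite("pics/s4.png",a)
E
```

```text
t 8.9 loc [ -2.3 -64.3  65.7] F [0.8 0.9] 0.1 yaw 2.953 w 0.0879
```

View pics/s4.png

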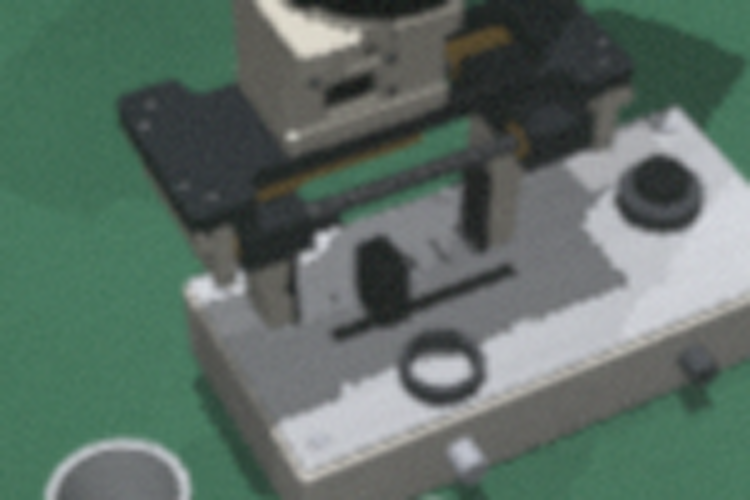

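The fingertips now straddle the lever: left inner bottom corner at about (297,322), right at about (484,248), the lever base at (393,315), and no contact force. I'll cast rays at several heights; the known opening tells the tip height.

```bash
python3 - <<'E'
from h import *
f=viewer.grab_frame("scene")
S=lambda p:((p[0]+.5)/5-.5+230,(p[1]+.5)/5-.5+130)
for z in(.044,.05,.056,.062,.07,.08):
    a,b=[loc(ray(f,*S(p),z)) for p in((297,322),(484,248))]
    print(z,a[:2].round(1),b[:2].round(1),"mid",((a+b)/2)[:2].round(1),"sep",np.hypot(*(a-b)[:2]).round(1))
E
```

```text
0.044 [-22.5 -95.7] [-24.6   1.8] mid [-23.6 -46.9] sep 97.5
0.05 [-17.3 -97.8] [-19.4  -1.3] mid [-18.4 -49.5] sep 96.6
0.056 [ -12.2 -100. ] [-14.2  -4.4] mid [-13.2 -52.2] sep 95.6
0.062 [  -7.  -102.1] [-9.  -7.5] mid [ -8.  -54.8] sep 94.7
0.07 [-1.00e-01 -1.05e+02] [ -2.1 -11.6] mid [ -1.1 -58.3] sep 93.4
0.08 [   8.5 -108.6] [  6.6 -16.8] mid [  7.6 -62.7] sep 91.9
```

The only height consistent with the TCP's x and y puts the tips at about z = 80 mm. The tips therefore sit about 36 mm higher than the stated geometry, so earlier passes went over the knob. I'll descend further, watching the force.

servo_tool(
  targets=[
    {"angular": [0,0,0],"xyz": [0,0,0.3],"claw": 8.76},
    {"angular": [0,0,0],"xyz": [0,0,0.3],"claw": 8.76},
    {"angular": [0,0,0],"xyz": [0,0,0.3],"claw": 8.76},
    {"angular": [0,0,0],"xyz": [0,0,0],"claw": 8.76},
  ],
)

```text
t: 9.4
eef_pos: [0.5377, 0.005, 0.0562]
ee_rot: [-3.141, -0.001, 2.952]
force: [-0.5, -0.1, -0.6]
width: 0.0876
gripper_force: 0.0
```

servo_tool(
  targets=[
    {"angular": [0,0,0],"xyz": [0,0,0.2],"claw": 8.76},
    {"angular": [0,0,0],"xyz": [0,0,0.2],"claw": 8.76},
    {"angular": [0,0,0],"xyz": [0,0,0],"claw": 8.76},
  ],
)

```text
t: 9.7
eef_pos: [0.5379, 0.0051, 0.0526]
ee_rot: [-3.141, -0.0, 2.953]
force: [0.1, 0.0, 1.2]
width: 0.0873
gripper_force: 0.0
```

servo_tool(
  targets=[
    {"angular": [0,0,0],"xyz": [0,0,0.1],"claw": 8.76},
    {"angular": [0,0,0],"xyz": [0,0,0.1],"claw": 8.76},
    {"angular": [0,0,0],"xyz": [0,0,0],"claw": 8.76},
  ],
)

```text
t: 10.0
eef_pos: [0.538, 0.0051, 0.0508]
ee_rot: [-3.142, -0.0, 2.953]
force: [-0.4, 0.3, 0.5]
width: 0.0877
gripper_force: 0.0
```

```bash
python3 -c "
from h import *
st()"
```

```text
t 10.0 loc [ -2.3 -64.3  50.8] F [-0.5  0.2] 0.5 yaw 2.953 w 0.0877
```

servo_tool(
  targets=[
    {"angular": [0,0,0],"xyz": [0,-1.1,0],"claw": 8.76},
    {"angular": [0,0,0],"xyz": [0,-1.1,0],"claw": 8.76},
    {"angular": [0,0,0],"xyz": [0,-0.8,0],"claw": 8.76},
    {"angular": [0,0,0],"xyz": [0,-0.3,0],"claw": 8.76},
    {"angular": [0,0,0],"xyz": [0,0,0],"claw": 8.76},
  ],
)

```text
t: 10.5
eef_pos: [0.5318, -0.028, 0.0509]
ee_rot: [-3.142, 0.0, 2.951]
force: [-0.2, 0.5, 0.5]
width: 0.0876
gripper_force: 0.0
```

servo_tool(
  targets=[
    {"angular": [0,0,0],"xyz": [0,-0.2,0],"claw": 8.76},
    {"angular": [0,0,0],"xyz": [0,-0.2,0],"claw": 8.76},
    {"angular": [0,0,0],"xyz": [0,0,0],"claw": 8.76},
  ],
)

```text
t: 10.8
eef_pos: [0.5315, -0.0304, 0.0509]
ee_rot: [3.14, 0.001, 2.953]
force: [-0.2, 4.7, -0.8]
width: 0.0874
gripper_force: 2.2
```

servo_tool(
  targets=[
    {"angular": [0,0,0],"xyz": [0,-0.2,0],"claw": 8.76},
    {"angular": [0,0,0],"xyz": [0,0,0],"claw": 8.76},
  ],
)

```text
t: 11.0
eef_pos: [0.5315, -0.0313, 0.0509]
ee_rot: [3.139, 0.001, 2.953]
force: [-0.6, 11.4, 0.9]
width: 0.0878
gripper_force: 5.1
```

```bash
python3 -c "
from h import *
st()"
```

```text
t 11.0 loc [  -1.9 -101.3   50.9] F [-2.7 11.1] 0.9 yaw 2.953 w 0.0878
```

Contact, right where predicted. I'll continue over the crest to the dim stop.

servo_tool(
  targets=[
    {"angular": [0,0,0],"xyz": [0,-0.1,0],"claw": 8.76},
    {"angular": [0,0,0],"xyz": [0,-0.1,0],"claw": 8.76},
  ],
)

```text
t: 11.2
eef_pos: [0.5312, -0.0326, 0.0509]
ee_rot: [3.138, 0.001, 2.953]
force: [-1.1, 11.6, 0.1]
width: 0.0878
gripper_force: 5.8
```

servo_tool(
  targets=[
    {"angular": [0,0,0],"xyz": [0,-0.1,0],"claw": 8.76},
    {"angular": [0,0,0],"xyz": [0,-0.1,0],"claw": 8.76},
  ],
)

```text
t: 11.4
eef_pos: [0.5305, -0.0357, 0.0509]
ee_rot: [3.14, 0.001, 2.953]
force: [-0.4, 4.7, -0.0]
width: 0.0876
gripper_force: 2.0
```

servo_tool(
  targets=[
    {"angular": [0,0,0],"xyz": [0,-0.1,0],"claw": 8.76},
    {"angular": [0,0,0],"xyz": [0,-0.1,0],"claw": 8.76},
  ],
)

```text
t: 11.6
eef_pos: [0.5297, -0.039, 0.0509]
ee_rot: [-3.141, 0.0, 2.953]
force: [-0.6, 0.6, -0.9]
width: 0.0877
gripper_force: 0.0
```

servo_tool(
  targets=[
    {"angular": [0,0,0],"xyz": [0,-0.1,0],"claw": 8.76},
    {"angular": [0,0,0],"xyz": [0,-0.1,0],"claw": 8.76},
  ],
)

```text
t: 11.8
eef_pos: [0.5291, -0.0414, 0.0508]
ee_rot: [-3.141, -0.0, 2.952]
force: [-0.1, -0.6, 1.1]
width: 0.0878
gripper_force: 0.0
```

servo_tool(
  targets=[
    {"angular": [0,0,0],"xyz": [0,-0.1,0],"claw": 8.76},
    {"angular": [0,0,0],"xyz": [0,0,0],"claw": 8.76},
  ],
)

```text
t: 12.0
eef_pos: [0.529, -0.0423, 0.0508]
ee_rot: [-3.141, -0.0, 2.952]
force: [0.9, 0.2, -0.5]
width: 0.0875
gripper_force: 0.0
```

```bash
python3 -c "
from h import *
st()"
```

```text
t 12.0 loc [  -2.3 -112.6   50.8] F [0.8 0.3] -0.5 yaw 2.952 w 0.0875
```

Snapped. I'll feel for the firm stop.

servo_tool(
  targets=[
    {"angular": [0,0,0],"xyz": [0,-0.1,0],"claw": 8.76},
    {"angular": [0,0,0],"xyz": [0,-0.1,0],"claw": 8.76},
    {"angular": [0,0,0],"xyz": [0,0,0],"claw": 8.76},
  ],
)

```text
t: 12.3
eef_pos: [0.5288, -0.0438, 0.0509]
ee_rot: [3.141, 0.0, 2.952]
force: [-0.5, 2.6, 0.3]
width: 0.0876
gripper_force: 1.2
```

servo_tool(
  targets=[
    {"angular": [0,0,0],"xyz": [0,-0.1,0],"claw": 8.76},
    {"angular": [0,0,0],"xyz": [0,-0.1,0],"claw": 8.76},
    {"angular": [0,0,0],"xyz": [0,0,0],"claw": 8.76},
  ],
)

```text
t: 12.6
eef_pos: [0.5288, -0.044, 0.0508]
ee_rot: [3.139, 0.001, 2.953]
force: [-1.2, 13.0, -0.4]
width: 0.0878
gripper_force: 6.3
```

servo_tool(
  targets=[
    {"angular": [0,0,0],"xyz": [0,-0.1,0],"claw": 8.76},
    {"angular": [0,0,0],"xyz": [0,-0.1,0],"claw": 8.76},
    {"angular": [0,0,0],"xyz": [0,0,0],"claw": 8.76},
  ],
)

```text
t: 12.9
eef_pos: [0.5289, -0.0443, 0.0508]
ee_rot: [3.137, 0.002, 2.953]
force: [-2.6, 22.8, -0.2]
width: 0.0874
gripper_force: 11.3
```

```bash
python3 -c "
from h import *
st()"
```

```text
t 12.9 loc [  -2.  -114.5   50.8] F [-6.8 21.9] -0.2 yaw 2.953 w 0.0874
```

The dim stop is firm at TCP y = -114.3 mm. Now I'll cross over to bring the dim-side finger up to the knob (contact expected at TCP y of about -42.6) and count clicks.

servo_tool(
  targets=[
    {"angular": [0,0,0],"xyz": [0,0.5,0],"claw": 8.76},
    {"angular": [0,0,0],"xyz": [0,1.5,0],"claw": 8.76},
    {"angular": [0,0,0],"xyz": [0,2,0],"claw": 8.76},
    {"angular": [0,0,0],"xyz": [0,2,0],"claw": 8.76},
    {"angular": [0,0,0],"xyz": [0,0.9,0],"claw": 8.76},
    {"angular": [0,0,0],"xyz": [0,0.3,0],"claw": 8.76},
    {"angular": [0,0,0],"xyz": [0,0,0],"claw": 8.76},
  ],
)

```text
t: 13.6
eef_pos: [0.5414, 0.0229, 0.0507]
ee_rot: [-3.141, -0.0, 2.953]
force: [0.9, -0.4, 0.7]
width: 0.0878
gripper_force: 0.0
```

servo_tool(
  targets=[
    {"angular": [0,0,0],"xyz": [0,0.2,0],"claw": 8.76},
    {"angular": [0,0,0],"xyz": [0,0.2,0],"claw": 8.76},
    {"angular": [0,0,0],"xyz": [0,0.2,0],"claw": 8.76},
    {"angular": [0,0,0],"xyz": [0,0,0],"claw": 8.76},
  ],
)

```text
t: 14.0
eef_pos: [0.5422, 0.0273, 0.0508]
ee_rot: [-3.14, -0.001, 2.953]
force: [0.5, -5.6, -0.1]
width: 0.0875
gripper_force: 3.0
```

servo_tool(
  targets=[
    {"angular": [0,0,0],"xyz": [0,0.1,0],"claw": 8.76},
    {"angular": [0,0,0],"xyz": [0,0.1,0],"claw": 8.76},
    {"angular": [0,0,0],"xyz": [0,0,0],"claw": 8.76},
  ],
)

```text
t: 14.3
eef_pos: [0.5422, 0.0279, 0.0508]
ee_rot: [-3.138, -0.001, 2.953]
force: [2.1, -13.5, -0.1]
width: 0.0878
gripper_force: 6.4
```

```bash
python3 -c "
from h import *
st()"
```

```text
t 14.3 loc [ -2.5 -41.1  50.8] F [  4.6 -12.8] -0.1 yaw 2.953 w 0.0878
```

servo_tool(
  targets=[
    {"angular": [0,0,0],"xyz": [0,0.1,0],"claw": 8.76},
    {"angular": [0,0,0],"xyz": [0,0.1,0],"claw": 8.76},
    {"angular": [0,0,0],"xyz": [0,0,0],"claw": 8.76},
  ],
)

```text
t: 14.6
eef_pos: [0.543, 0.0308, 0.0508]
ee_rot: [-3.14, -0.001, 2.952]
force: [0.2, -3.6, 1.1]
width: 0.0877
gripper_force: 1.8
```

servo_tool(
  targets=[
    {"angular": [0,0,0],"xyz": [0,0.1,0],"claw": 8.76},
    {"angular": [0,0,0],"xyz": [0,0.1,0],"claw": 8.76},
    {"angular": [0,0,0],"xyz": [0,0,0],"claw": 8.76},
  ],
)

```text
t: 14.9
eef_pos: [0.5438, 0.0346, 0.0509]
ee_rot: [3.141, 0.0, 2.952]
force: [0.7, -0.0, -0.7]
width: 0.0879
gripper_force: 0.0
```

servo_tool(
  targets=[
    {"angular": [0,0,0],"xyz": [0,0.1,0],"claw": 8.76},
    {"angular": [0,0,0],"xyz": [0,0.1,0],"claw": 8.76},
    {"angular": [0,0,0],"xyz": [0,0,0],"claw": 8.76},
  ],
)

```text
t: 15.2
eef_pos: [0.5443, 0.0369, 0.0509]
ee_rot: [3.141, 0.0, 2.953]
force: [0.6, 0.1, 0.2]
width: 0.0877
gripper_force: 0.0
```

```bash
python3 -c "
from h import *
st()"
```

```text
t 15.2 loc [ -2.2 -31.9  50.9] F [0.6 0.2] 0.2 yaw 2.953 w 0.0877
```

Click one. On to the second.

servo_tool(
  targets=[
    {"angular": [0,0,0],"xyz": [0,0.1,0],"claw": 8.76},
    {"angular": [0,0,0],"xyz": [0,0.1,0],"claw": 8.76},
    {"angular": [0,0,0],"xyz": [0,0.1,0],"claw": 8.76},
    {"angular": [0,0,0],"xyz": [0,0.1,0],"claw": 8.76},
    {"angular": [0,0,0],"xyz": [0,0.1,0],"claw": 8.76},
    {"angular": [0,0,0],"xyz": [0,0,0],"claw": 8.76},
  ],
)

```text
t: 15.8
eef_pos: [0.5449, 0.0408, 0.0509]
ee_rot: [-3.14, -0.0, 2.953]
force: [1.3, -4.5, 0.2]
width: 0.0874
gripper_force: 2.1
```

servo_tool(
  targets=[
    {"angular": [0,0,0],"xyz": [0,0.1,0],"claw": 8.76},
    {"angular": [0,0,0],"xyz": [0,0.1,0],"claw": 8.76},
    {"angular": [0,0,0],"xyz": [0,0,0],"claw": 8.76},
  ],
)

```text
t: 16.1
eef_pos: [0.545, 0.0416, 0.0508]
ee_rot: [-3.139, -0.001, 2.953]
force: [2.0, -10.5, 0.8]
width: 0.0876
gripper_force: 5.2
```

servo_tool(
  targets=[
    {"angular": [0,0,0],"xyz": [0,0.1,0],"claw": 8.76},
    {"angular": [0,0,0],"xyz": [0,0.1,0],"claw": 8.76},
    {"angular": [0,0,0],"xyz": [0,0,0],"claw": 8.76},
  ],
)

```text
t: 16.4
eef_pos: [0.5453, 0.0434, 0.0508]
ee_rot: [-3.139, -0.001, 2.953]
force: [1.2, -8.5, 0.2]
width: 0.0876
gripper_force: 4.0
```

servo_tool(
  targets=[
    {"angular": [0,0,0],"xyz": [0,0.1,0],"claw": 8.76},
    {"angular": [0,0,0],"xyz": [0,0.1,0],"claw": 8.76},
    {"angular": [0,0,0],"xyz": [0,0,0],"claw": 8.76},
  ],
)

```text
t: 16.7
eef_pos: [0.5462, 0.0472, 0.0508]
ee_rot: [3.142, -0.0, 2.952]
force: [0.4, -0.3, 0.4]
width: 0.0873
gripper_force: 0.1
```

```bash
python3 -c "
from h import *
st()"
```

```text
t 16.7 loc [ -2.2 -21.4  50.8] F [ 0.5 -0.2] 0.4 yaw 2.952 w 0.0873
```

servo_tool(
  targets=[
    {"angular": [0,0,0],"xyz": [0,0.1,0],"claw": 8.76},
    {"angular": [0,0,0],"xyz": [0,0.1,0],"claw": 8.76},
    {"angular": [0,0,0],"xyz": [0,0,0],"claw": 8.76},
  ],
)

```text
t: 17.0
eef_pos: [0.5467, 0.0497, 0.0509]
ee_rot: [3.141, 0.0, 2.953]
force: [-0.3, 0.1, -0.7]
width: 0.0876
gripper_force: 0.0
```

servo_tool(
  targets=[
    {"angular": [0,0,0],"xyz": [0,0.1,0],"claw": 8.76},
    {"angular": [0,0,0],"xyz": [0,0.1,0],"claw": 8.76},
    {"angular": [0,0,0],"xyz": [0,0,0],"claw": 8.76},
  ],
)

```text
t: 17.3
eef_pos: [0.547, 0.0515, 0.0508]
ee_rot: [3.142, 0.0, 2.953]
force: [0.8, -0.3, 0.6]
width: 0.0875
gripper_force: 0.0
```

servo_tool(
  targets=[
    {"angular": [0,0,0],"xyz": [0,0.1,0],"claw": 8.76},
    {"angular": [0,0,0],"xyz": [0,0.1,0],"claw": 8.76},
    {"angular": [0,0,0],"xyz": [0,0,0],"claw": 8.76},
  ],
)

```text
t: 17.6
eef_pos: [0.5474, 0.0534, 0.0509]
ee_rot: [3.142, 0.0, 2.953]
force: [0.6, -0.5, -0.7]
width: 0.0875
gripper_force: 0.0
```

servo_tool(
  targets=[
    {"angular": [0,0,0],"xyz": [0,0.1,0],"claw": 8.76},
    {"angular": [0,0,0],"xyz": [0,0.1,0],"claw": 8.76},
    {"angular": [0,0,0],"xyz": [0,0,0],"claw": 8.76},
  ],
)

```text
t: 17.9
eef_pos: [0.5475, 0.0546, 0.0508]
ee_rot: [-3.14, -0.0, 2.953]
force: [0.8, -4.2, 0.6]
width: 0.0876
gripper_force: 2.1
```

```bash
python3 -c "
from h import *
st()"
```

```text
t 17.9 loc [ -2.3 -13.9  50.8] F [ 1.6 -4. ] 0.6 yaw 2.953 w 0.0876
```

Click two is confirmed (lever at 28, in contact). Now the third, in small steps.

servo_tool(
  targets=[
    {"angular": [0,0,0],"xyz": [0,0.1,0],"claw": 8.76},
    {"angular": [0,0,0],"xyz": [0,0.1,0],"claw": 8.76},
    {"angular": [0,0,0],"xyz": [0,0,0],"claw": 8.76},
  ],
)

```text
t: 18.2
eef_pos: [0.5475, 0.0553, 0.0507]
ee_rot: [-3.139, -0.001, 2.953]
force: [1.6, -12.1, 0.7]
width: 0.0875
gripper_force: 5.1
```

servo_tool(
  targets=[
    {"angular": [0,0,0],"xyz": [0,0.1,0],"claw": 8.76},
    {"angular": [0,0,0],"xyz": [0,0.1,0],"claw": 8.76},
    {"angular": [0,0,0],"xyz": [0,0,0],"claw": 8.76},
  ],
)

```text
t: 18.5
eef_pos: [0.5479, 0.0571, 0.0507]
ee_rot: [-3.139, -0.001, 2.952]
force: [2.2, -8.1, 0.9]
width: 0.0875
gripper_force: 4.0
```

servo_tool(
  targets=[
    {"angular": [0,0,0],"xyz": [0,0.1,0],"claw": 8.76},
    {"angular": [0,0,0],"xyz": [0,0.1,0],"claw": 8.76},
    {"angular": [0,0,0],"xyz": [0,0,0],"claw": 8.76},
  ],
)

```text
t: 18.8
eef_pos: [0.5488, 0.061, 0.0508]
ee_rot: [3.142, -0.0, 2.952]
force: [-0.7, 0.0, -0.6]
width: 0.0876
gripper_force: 0.2
```

```bash
python3 -c "
from h import *
st()"
```

```text
t 18.8 loc [-2.2 -7.4 50.8] F [-0.7 -0.1] -0.6 yaw 2.952 w 0.0876
```

servo_tool(
  targets=[
    {"angular": [0,0,0],"xyz": [0,0.1,0],"claw": 8.76},
    {"angular": [0,0,0],"xyz": [0,0.1,0],"claw": 8.76},
    {"angular": [0,0,0],"xyz": [0,0,0],"claw": 8.76},
  ],
)

```text
t: 19.1
eef_pos: [0.5493, 0.0635, 0.0509]
ee_rot: [3.141, 0.0, 2.953]
force: [-0.8, -0.5, 0.4]
width: 0.0879
gripper_force: 0.0
```

servo_tool(
  targets=[
    {"angular": [0,0,0],"xyz": [0,0.1,0],"claw": 8.76},
    {"angular": [0,0,0],"xyz": [0,0.1,0],"claw": 8.76},
    {"angular": [0,0,0],"xyz": [0,0,0],"claw": 8.76},
    {"angular": [0,0,0],"xyz": [0,0,0],"claw": 8.76},
  ],
)

```text
t: 19.5
eef_pos: [0.5496, 0.0651, 0.0509]
ee_rot: [3.142, 0.0, 2.953]
force: [-0.3, 0.1, 0.1]
width: 0.0876
gripper_force: 0.0
```

```bash
python3 -c "
from h import *
st()"
```

```text
t 19.5 loc [-2.2 -3.2 50.9] F [-0.3  0.1] 0.1 yaw 2.953 w 0.0876
```

Third click reached: the push is zero and the finger is short of the knob. I'll back off, rise and close the fingers, and check the gripper-body clearance over the knob for the press.

servo_tool(
  targets=[
    {"angular": [0,0,0],"xyz": [0,-1,0],"claw": 8.76},
    {"angular": [0,0,0],"xyz": [0,-0.5,0],"claw": 8.76},
    {"angular": [0,0,0],"xyz": [0,0,-1.5],"claw": 8.76},
    {"angular": [0,0,0],"xyz": [0,0,-3],"claw": 8.76},
    {"angular": [0,0,0],"xyz": [0,0,-3],"claw": 8.76},
    {"angular": [0,0,0],"xyz": [0,0,-2.5],"claw": 8.76},
    {"angular": [0,0,0],"xyz": [0,0,0],"claw": 8.76},
    {"angular": [0,0,0],"xyz": [0,0,0],"claw": 8.76},
  ],
)

```text
t: 20.3
eef_pos: [0.5467, 0.05, 0.1513]
ee_rot: [3.141, 0.001, 2.952]
force: [-0.3, -0.7, -1.0]
width: 0.0876
gripper_force: 0.0
```

```bash
python3 - <<'E'
from h import *
st()
f=viewer.grab_frame("scene")
cv2.imwrite("pics/s5.png",f["color"])
S=lambda p:np.array(((p[0]+.5)/5-.5+230,(p[1]+.5)/5-.5+130))
c,s=np.cos(P[2]),np.sin(P[2])
W=lambda x,y,z:[P[0]+(c*x-s*y)/1000,P[1]+(s*x+c*y)/1000,z/1000]
# outer legs in s4: +x lower corners, tip z was ~80; list ray points at heights
for p in((240,275),(210,285),(590,150),(630,100)):
    print(p,[(z,loc(ray(f,*S(p),z/1000))[:2].round(0).tolist()) for z in(80,100,120,140)])
# is the knob at 42 now? darkness just at knob-top box for each rest
for i in range(6):
    q=[proj(f,W(x,-78+14*i,z)) for x in(-6,0,6) for z in(65,75,85)]
    print(i,int(np.mean([f["color"][int(round(v)),int(round(u))].mean() for u,v in q])))
E
```

```text
t 20.3 loc [ -2.2 -18.6 151.3] F [-0.2 -0.8] -1.0 yaw 2.952 w 0.0876
(240, 275) [(80, [-28.0, -118.0]), (100, [-10.0, -125.0]), (120, [9.0, -132.0]), (140, [27.0, -139.0])]
(210, 285) [(80, [-29.0, -132.0]), (100, [-10.0, -139.0]), (120, [8.0, -145.0]), (140, [27.0, -152.0])]
(590, 150) [(80, [-27.0, 58.0]), (100, [-8.0, 45.0]), (120, [10.0, 33.0]), (140, [29.0, 20.0])]
(630, 100) [(80, [-48.0, 94.0]), (100, [-29.0, 80.0]), (120, [-10.0, 66.0]), (140, [9.0, 52.0])]
0 123
1 122
2 97
3 40
4 93
5 122
```

The lever shows at rest 3 in the darkness test. I'll press the button with the dim-side finger alone, which keeps the gripper on the far side of the button from the lever.

servo_tool(
  targets=[
    {"angular": [0,0,0],"xyz": [0.1,2.2,0],"claw": 8.76},
    {"angular": [0,0,0],"xyz": [0.1,3,0],"claw": 8.76},
    {"angular": [0,0,0],"xyz": [0,3.5,0],"claw": 8.76},
    {"angular": [0,0,0],"xyz": [0,3,0],"claw": 8.76},
    {"angular": [0,0,0],"xyz": [0,2.5,0],"claw": 8.76},
    {"angular": [0,0,0],"xyz": [0,1.4,0],"claw": 8.76},
    {"angular": [0,0,0],"xyz": [0,0,2],"claw": 8.76},
    {"angular": [0,0,0],"xyz": [0,0,3],"claw": 8.76},
    {"angular": [0,0,0],"xyz": [0,0,2.5],"claw": 8.76},
    {"angular": [0,0,0],"xyz": [0,0,1],"claw": 8.76},
    {"angular": [0,0,0],"xyz": [0,0,0],"claw": 8.76},
    {"angular": [0,0,0],"xyz": [0,0,0],"claw": 8.76},
  ],
)

```text
t: 21.55
eef_pos: [0.5746, 0.2038, 0.0665]
ee_rot: [3.142, 0.001, 2.953]
force: [0.7, 0.6, 1.3]
width: 0.0874
gripper_force: 0.0
```

```bash
python3 - <<'E'
from h import *
st()
f=viewer.grab_frame("scene")
cv2.imwrite("pics/s6.png",cv2.resize(f["color"][90:220,290:450],None,fx=4.5,fy=4.5,interpolation=cv2.INTER_CUBIC))
E
```

```text
t 21.55 loc [ -3.8 137.8  66.5] F [0.6 0.7] 1.3 yaw 2.953 w 0.0874
```

View pics/s6.png

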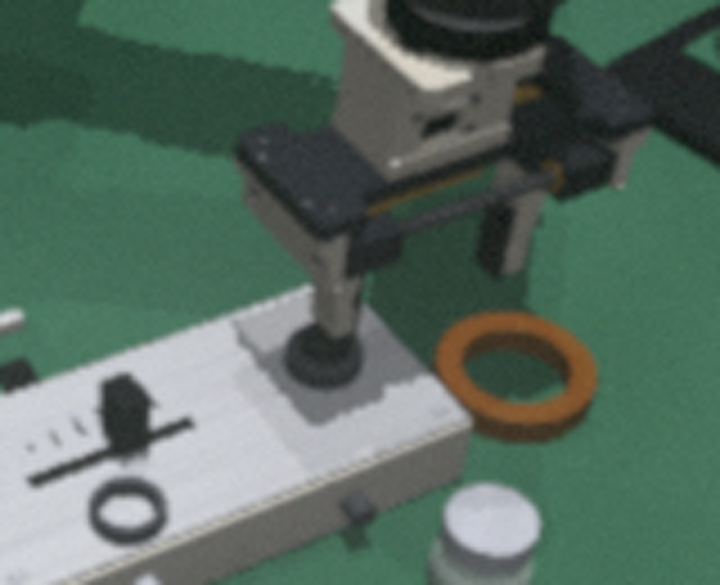

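The finger hangs over the button (tip at about (337,333), button at (322,345)), and the lever stands near the bright end of the ticks. The tape is well below the other finger. I'll shift 3 mm towards the button's centre and creep down.

servo_tool(
  targets=[
    {"angular": [0,0,0],"xyz": [0,-0.3,0.4],"claw": 8.76},
    {"angular": [0,0,0],"xyz": [0,0,0.4],"claw": 8.76},
    {"angular": [0,0,0],"xyz": [0,0,0.2],"claw": 8.76},
    {"angular": [0,0,0],"xyz": [0,0,0],"claw": 8.76},
  ],
)

```text
t: 22.0
eef_pos: [0.5739, 0.201, 0.0562]
ee_rot: [3.141, 0.001, 2.953]
force: [0.4, -0.3, 3.8]
width: 0.0872
gripper_force: 1.6
```

servo_tool(
  targets=[
    {"angular": [0,0,0],"xyz": [0,0,0.15],"claw": 8.76},
    {"angular": [0,0,0],"xyz": [0,0,0.15],"claw": 8.76},
    {"angular": [0,0,0],"xyz": [0,0,0],"claw": 8.76},
  ],
)

```text
t: 22.3
eef_pos: [0.574, 0.201, 0.0535]
ee_rot: [3.141, 0.001, 2.953]
force: [-0.2, -1.2, 6.9]
width: 0.0876
gripper_force: 3.6
```

servo_tool(
  targets=[
    {"angular": [0,0,0],"xyz": [0,0,0.15],"claw": 8.76},
    {"angular": [0,0,0],"xyz": [0,0,0.15],"claw": 8.76},
    {"angular": [0,0,0],"xyz": [0,0,0],"claw": 8.76},
  ],
)

```text
t: 22.6
eef_pos: [0.5742, 0.201, 0.053]
ee_rot: [3.142, 0.002, 2.954]
force: [-7.8, -1.9, 27.3]
width: 0.0878
gripper_force: 13.6
```

servo_tool(
  targets=[
    {"angular": [0,0,0],"xyz": [0,0,0.15],"claw": 8.76},
    {"angular": [0,0,0],"xyz": [0,0,0.15],"claw": 8.76},
    {"angular": [0,0,0],"xyz": [0,0,0],"claw": 8.76},
  ],
)

```text
t: 22.9
eef_pos: [0.5744, 0.2011, 0.0525]
ee_rot: [3.142, 0.003, 2.954]
force: [-13.9, -1.7, 47.0]
width: 0.0873
gripper_force: 23.7
```

A firm bottom after the springy part. I'll release slowly to check the travel, then clear.

servo_tool(
  targets=[
    {"angular": [0,0,0],"xyz": [0,0,-0.6],"claw": 8.76},
    {"angular": [0,0,0],"xyz": [0,0,0],"claw": 8.76},
  ],
)

```text
t: 23.1
eef_pos: [0.574, 0.2012, 0.0545]
ee_rot: [3.14, 0.002, 2.953]
force: [0.7, -1.1, 4.2]
width: 0.0877
gripper_force: 2.2
```

servo_tool(
  targets=[
    {"angular": [0,0,0],"xyz": [0,0,-0.2],"claw": 8.76},
    {"angular": [0,0,0],"xyz": [0,0,0],"claw": 8.76},
  ],
)

```text
t: 23.3
eef_pos: [0.574, 0.2012, 0.0552]
ee_rot: [3.141, 0.001, 2.953]
force: [3.0, -0.4, 4.1]
width: 0.0877
gripper_force: 2.0
```

servo_tool(
  targets=[
    {"angular": [0,0,0],"xyz": [0,0,-0.2],"claw": 8.76},
    {"angular": [0,0,0],"xyz": [0,0,0],"claw": 8.76},
  ],
)

```text
t: 23.5
eef_pos: [0.5738, 0.2011, 0.0569]
ee_rot: [3.141, 0.0, 2.953]
force: [2.1, -0.5, 3.1]
width: 0.0875
gripper_force: 1.5
```

servo_tool(
  targets=[
    {"angular": [0,0,0],"xyz": [0,0,-0.2],"claw": 8.76},
    {"angular": [0,0,0],"xyz": [0,0,0],"claw": 8.76},
  ],
)

```text
t: 23.7
eef_pos: [0.5734, 0.201, 0.0587]
ee_rot: [-3.142, -0.0, 2.952]
force: [1.5, 0.5, 1.4]
width: 0.0878
gripper_force: 0.9
```

Travel was at least 5 mm, so the press was complete. Clearing.

servo_tool(
  targets=[
    {"angular": [0,0,0],"xyz": [0,0,-1],"claw": 8.76},
    {"angular": [0,0,0],"xyz": [0,0,-3],"claw": 8.76},
    {"angular": [0,0,0],"xyz": [0,0,-4],"claw": 8.76},
    {"angular": [0,0,0],"xyz": [0,0,-4],"claw": 8.76},
    {"angular": [0,0,0],"xyz": [0,0,-2],"claw": 8.76},
    {"angular": [0,0,0],"xyz": [0,0,0],"claw": 8.76},
    {"angular": [0,0,0],"xyz": [0,0,0],"claw": 8.76},
    {"angular": [0,0,0],"xyz": [0,0,0],"claw": 8.76},
  ],
)

```text
t: 24.5
eef_pos: [0.5726, 0.2005, 0.1977]
ee_rot: [-3.14, -0.002, 2.952]
force: [-0.9, 0.5, -0.5]
width: 0.0878
gripper_force: 0.0
```

```bash
python3 - <<'E'
from h import *
st()
f=viewer.grab_frame("scene"); c,s=np.cos(P[2]),np.sin(P[2])
W=lambda x,y,z:[P[0]+(c*x-s*y)/1000,P[1]+(s*x+c*y)/1000,z/1000]
for i in range(6):
    print(i,int(np.mean([f["color"][int(round(v)),int(round(u))].mean() for u,v in [proj(f,W(x,-78+14*i,z)) for x in(-6,0,6) for z in(65,75,85)]])))
print(order.job_done())
E
```

```text
t 24.5 loc [ -5.2 134.1 197.7] F [-1.   0.3] -0.5 yaw 2.952 w 0.0878
0 194
1 191
2 143
3 49
4 140
5 191
the job is handed in; nothing more can be done
None
```

The job is handed in with no verdict shown: I pushed the lever back to its dim stop and then brighter to the third click, where the last camera check showed it; the button was pressed to its stop and released, and the arm moved clear.

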